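# Load the centrifuge rotor in balance

## Robot

A 6-joint arm with a two-finger parallel gripper is mounted at the origin on the work surface. World frame = base frame: x ahead of the robot, y to its left, z up, the work surface at z = 0. Lengths are in m, angles in rad, forces in N, time in s.
With the tool pointing down it reaches from about 0.3 to 0.775 m from the base axis. Payload 14.6 kg.
Tool frame: the origin (TCP) lies on the centre line of the jaws, within the pads' length; the fingertips stand 25 mm ahead of it and the grasp point (between the pads) lies 6 mm ahead of it (ctrl.tip_reach is the distance from the TCP to the fingertips, in m); z points along the fingers, y is the line along which they close (so a half turn about z gives the same grasp; the last joint's range is limited). The gripper opens to 94 mm and grips with 3 to 60 N. Pads are 16 mm wide; open, the fingers measure 119 mm over their backs; the gripper's body (75 mm by 177 mm) begins 78 mm behind the grasp point.
Start: joints at [1.23, 0.3, 1.521, -0, 1.321, -0.067], TCP at [0.149, 0.53, 0.209] pointing down, gripper open.
Joint ranges: [-3.03, 3.03], [-0.79, 2.21], [0.23, 2.52], [-1.04, 4.18], [0, 3.07], [-2.55, 2.55]. Speed limits (rad/s): [2.22, 2.22, 2.57, 3.14, 3.14, 3.14].

## Interface

Orientations are given as [roll, pitch, yaw] about the fixed x, y, z axes, in that order (R = Rz(yaw) Ry(pitch) Rx(roll)).
In Python, from station import ctrl gives the robot as it stands. The module is installed in compiled form; this text tells all that it offers.
- The arm moves only by the tool apply_moves, never from a script. Its argument "deltas" is a list of rows, each a list of 7 numbers: the closure in counts, from 0 (fully open) to 255 (shut), then the shift along the world's x, y, z in cm, then the turn, a rotation vector about the world's x, y, z in rad. In form: [[jaw, tx, ty, tz, ax, ay, az], ...]. A call has 1 to 10 rows; each row shifts and turns the commanded pose from where the row before left it; what a row does not reach is not made up. A row lasts 1/10 s, in which the tool goes at most 50 mm and 8.59 degrees, less where a joint would pass 70% of its speed; a pose out of reach is approached as far as the arm can. A call with a gripper value outside its range is refused whole. The fingers move at their own pace and stop on an object; "grip_force" is the grip in N (left out, the last holds). Time passes only in rows, so rows that do not move let the fingers close. It gives the time, the measured TCP pose, the force, the opening and the grip force at its end, in the units of the state.
- ctrl.get_obs(): the state, without advancing time (a new reading comes with each control period).
- ctrl.camera(name): name is "scene" or "top"; returns a dict with "img" (420x560x3 uint8, red, green, blue), "K" (3x3 intrinsics, pixels), "k1" (the pictures are not rectified: a ray, as slopes to the right and down, at radius r is drawn at 1 + k1 r^2 times it, then the intrinsics apply), "pose" (4x4, takes a point from camera to world coordinates). Camera axes: x right, y up, looking along -z (the intrinsics and any distortion apply to the point x, -y, -z); pixel columns grow to the right and rows downward; lengths in m; the calibration is good to about 2 mm. A picture is of the moment at which its call begins. There is no depth.
- ctrl.hand_in(): hands the job in; it is judged then, once.
The state is a dict: "time_s": time; "qpos": joint angles; "joint_vel": joint speeds; "tau": joint torques, N m; "ee_pos": TCP position; "eef_rot": TCP orientation; "force": force on the tool from outside, world axes, zero at the start; "moment": the same for the moment, N m; "grip_width": finger opening in m; "grip_force": force on a finger pad.
Only numpy, scipy, OpenCV 4.12 (cv2) and the standard library are available. Lean on these libraries where they do the work, as an engineer would, in place of code of your own. Each camera call takes 0.05 s, during which the arm holds its last target. There are 200 camera calls.

## Task

Load the centrifuge rotor so that it is balanced: lower the four green tube adapters from the mat, without dropping them, into the rotor's four hanging buckets, one in each and fully home on its floor, with the two wide-hole adapters straight across the hub from one another and the two small-hole adapters straight across from one another. Let go of them all, and leave the bottle and the beaker standing where they are.

Things in the scene. Friction and masses are not known exactly. Their poses are not given: they have to be found in the camera images.
- wide_a_center (a point): green round tube adapter with three wide holes (25 mm): loose cylinder, 70 mm wide (60 at the chamfered foot), 62 mm tall, 160 g, upright on the 3 mm mat. From its deck rises a white handle: thin stem, then a round grip 20 mm wide, 86 to 114 mm above the underside. Point: on its axis, 57 mm above the underside, half-way up over all; the grip's middle is 43 mm straight above. z up its axis. Twin: wide_b
- wide_b_center (a point): green round tube adapter with three wide holes (25 mm): loose cylinder, 70 mm wide (60 at the chamfered foot), 62 mm tall, 160 g, upright on the 3 mm mat. From its deck rises a white handle: thin stem, then a round grip 20 mm wide, 86 to 114 mm above the underside. Point: on its axis, 57 mm above the underside, half-way up over all; the grip's middle is 43 mm straight above. z up its axis. Twin: wide_a
- small_a_center (a point): green round tube adapter with a ring of ten small holes (12.5 mm): loose cylinder, 70 mm wide (60 at the chamfered foot), 50 mm tall, 160 g, upright on the 3 mm mat. From its deck rises a white handle: thin stem, then a round grip 20 mm wide, 86 to 114 mm above the underside. Point: on its axis, 57 mm above the underside, half-way up over all; the grip's middle is 43 mm straight above. z up its axis. Twin: small_b
- small_b_center (a point): green round tube adapter with a ring of ten small holes (12.5 mm): loose cylinder, 70 mm wide (60 at the chamfered foot), 50 mm tall, 160 g, upright on the 3 mm mat. From its deck rises a white handle: thin stem, then a round grip 20 mm wide, 86 to 114 mm above the underside. Point: on its axis, 57 mm above the underside, half-way up over all; the grip's middle is 43 mm straight above. z up its axis. Twin: small_a
- bucket_1_seat (a point): black round bucket hanging in the cast-metal four-arm rotor (fixed), its axis 105 mm from the hub, straight across from bucket_3. Mouth 89 mm wide, narrowing to 79 inside; inner floor 25 mm, rim 100 mm above the bench (hub knob 114). It hangs upright and, pushed, swings up to 17 degrees to or from the hub. Point: on its axis, 57 mm above its inner floor, 18 below the rim: an adapter's point lies here when home. x away from hub, z up.
- bucket_2_seat (a point): black round bucket hanging in the cast-metal four-arm rotor (fixed), its axis 105 mm from the hub, straight across from bucket_4. Mouth 89 mm wide, narrowing to 79 inside; inner floor 25 mm, rim 100 mm above the bench (hub knob 114). It hangs upright and, pushed, swings up to 17 degrees to or from the hub. Point: on its axis, 57 mm above its inner floor, 18 below the rim: an adapter's point lies here when home. x away from hub, z up.
- bucket_3_seat (a point): black round bucket hanging in the cast-metal four-arm rotor (fixed), its axis 105 mm from the hub, straight across from bucket_1. Mouth 89 mm wide, narrowing to 79 inside; inner floor 25 mm, rim 100 mm above the bench (hub knob 114). It hangs upright and, pushed, swings up to 17 degrees to or from the hub. Point: on its axis, 57 mm above its inner floor, 18 below the rim: an adapter's point lies here when home. x away from hub, z up.
- bucket_4_seat (a point): black round bucket hanging in the cast-metal four-arm rotor (fixed), its axis 105 mm from the hub, straight across from bucket_2. Mouth 89 mm wide, narrowing to 79 inside; inner floor 25 mm, rim 100 mm above the bench (hub knob 114). It hangs upright and, pushed, swings up to 17 degrees to or from the hub. Point: on its axis, 57 mm above its inner floor, 18 below the rim: an adapter's point lies here when home. x away from hub, z up.
- bottle: bystander: clear round bottle with a blue screw cap, 70 mm wide, 140 mm tall, standing on the bench beyond the mat. Origin at the centre of its underside, z up.
- beaker: bystander: clear open beaker, 72 mm wide, 95 mm tall, standing empty on the bench at the left of the mat. Origin at the centre of its underside, z up.
Things that resemble listed ones, but are neither listed nor needed, are in the scene too. Leave any orange look-alike of the part that bears wide_a_center alone.

How it is judged:
By the outcome, as a careful person would: the job done as asked, in the order asked, and still so for the second after the job is handed in, with the robot touching nothing.
It also fails if it takes over 112 s, if anything falls off the work surface, if the arm or the gripper's body presses on something with over 40 N, if the wrist force passes 120 N, or if a joint passes its speed limit or range.

## Working session

There is one attempt and no reset: what is moved stays moved. The work goes in short steps, Python scripts to look and compute and a tool call to move; the robot and the scene stay as the last step left them, time stands still between calls to the robot, and variables do not carry over. Pictures are saved under pics/ and viewed, at most 14 in all, crops included, and the job is handed in when it is done.

Besides the shell and the picture viewer there is one more tool, called after "Call:" in YAML: its name, and indented under it one key for each argument. apply_moves: Moves the arm, as the interface text tells. Its arguments: {"type":"object","properties":{"deltas":{"type":"array"},"grip_force":{"type":"number"}},"required":["deltas"]}

```bash
mkdir -p pics; cat > h.py <<'E'
import numpy as np, cv2
from station import ctrl
def cam(n):
    return ctrl.camera(n)
def save(c,f): cv2.imwrite(f,cv2.cvtColor(c["img"],cv2.COLOR_RGB2BGR))
def ray(c,u,v):
    K=np.array(c["K"]); k=float(c["k1"])
    xd=(u-K[0,2])/K[0,0]; yd=(v-K[1,2])/K[1,1]
    x,y=xd,yd
    for _ in range(30):
        s=1+k*(x*x+y*y); x,y=xd/s,yd/s
    P=np.array(c["pose"]); return P[:3,3],P[:3,:3]@np.array([x,-y,-1.])
def onz(c,u,v,z):
    o,d=ray(c,u,v); return o+d*(z-o[2])/d[2]
def proj(c,p):
    P=np.array(c["pose"]);q=P[:3,:3].T@(np.array(p)-P[:3,3]); x=q[0]/-q[2];y=-q[1]/-q[2]
    s=1+float(c["k1"])*(x*x+y*y);K=np.array(c["K"]);return K[0,0]*x*s+K[0,2],K[1,1]*y*s+K[1,2]
E
python3 - <<'E'
from h import *
for n in("scene","top"):
    c=cam(n);save(c,f"pics/{n}0.png");print(n,c["K"],c["k1"],c["pose"])
o=ctrl.get_obs();print(o)
E
```

```text
scene [[486.22922059   0.         271.64016925]
 [  0.         486.22922059 209.24972832]
 [  0.           0.           1.        ]] -0.011016266733161752 [[ 0.70612597 -0.45165739  0.54533633  1.21009327]
 [ 0.70805942  0.45709195 -0.53825534 -0.45451476]
 [-0.00616184  0.7662066   0.64256476  0.77319929]
 [ 0.          0.          0.          1.        ]]
top [[457.46895901   0.         280.29651103]
 [  0.         457.46895901 216.30630251]
 [  0.           0.           1.        ]] -0.09160515546896934 [[-2.00048443e-04  9.80893940e-01 -1.94543152e-01  3.92757966e-01]
 [-9.99998188e-01 -5.64559593e-04 -1.81823415e-03  1.17639535e-01]
 [-1.89332607e-03  1.94542436e-01  9.80892275e-01  1.26180561e+00]
 [ 0.00000000e+00  0.00000000e+00  0.00000000e+00  1.00000000e+00]]
{'time_s': 0.1, 'qpos': array([ 1.23042177e+00,  3.00422977e-01,  1.52152263e+00, -3.58730212e-06,
        1.32070276e+00, -6.66213464e-02]), 'joint_vel': array([ 0.00050402, -0.00211643, -0.00181677,  0.00042588, -0.00171997,
        0.0019192 ]), 'tau': array([-1.91431727e-04, -5.32642686e+01, -3.53281975e+01,  7.08428957e-02,
        2.35204987e-02, -1.04131368e-05]), 'ee_pos': array([0.14862712, 0.5292934 , 0.20833745]), 'eef_rot': array([-3.14053906e+00, -6.68133621e-05,  2.86784029e+00]), 'force': array([-0.51450025, -0.99860711,  0.21571474]), 'moment': array([-0.04370177, -0.03595536,  0.02539918]), 'grip_force': 0.0, 'grip_width': 0.09390899675688309}
```

View pics/top0.png

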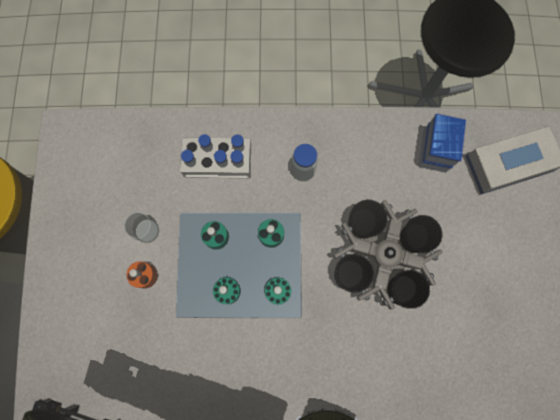

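View pics/scene0.png

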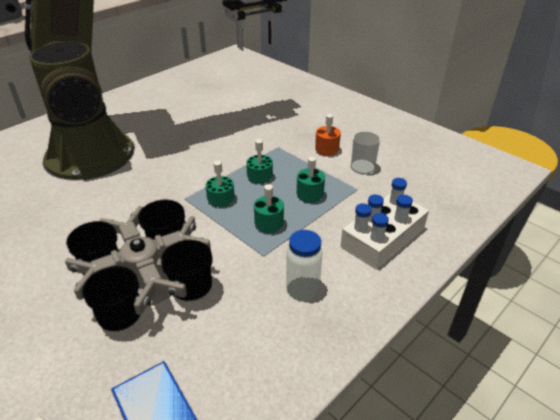

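Top view: the wide-hole adapters are at about (214,235) and (271,232), the small-hole ones at (227,290) and (277,290). The orange look-alike at (141,274) stays. The buckets are at (368,218), (420,234), (408,288) and (353,272), with the hub at (390,253). I'll measure these and make one enlarged crop.

```bash
cat > meas.py <<'E'
from h import *
def comps(m,amin):
    n,l,s,ct=cv2.connectedComponentsWithStats(m.astype(np.uint8))
    return [(l==i,s[i],ct[i]) for i in range(1,n) if s[i][4]>=amin]
def green(c):
    h=cv2.cvtColor(c["img"],cv2.COLOR_RGB2HSV);return (h[...,0]>65)&(h[...,0]<90)&(h[...,1]>120)&(h[...,2]>40)
def white(c):
    i=c["img"].astype(int); return (i.min(2)>145)&(i.max(2)-i.min(2)<45)
E
python3 - <<'E'
from meas import *
t=cam("top");s=cam("scene")
for n,c in(("top",t),("scene",s)):
    g=comps(green(c),60)
    print(n)
    for m,st,ct in g:
        k=cv2.dilate(m.astype(np.uint8),np.ones((9,9)))>0
        hull=cv2.convexHull(np.argwhere(m)[:,::-1].astype(np.int32))
        hm=np.zeros(m.shape,np.uint8);cv2.fillConvexPoly(hm,hull,1)
        reg=(hm>0) if n=="top" else None
        if reg is None:
            reg=np.zeros(m.shape,bool);reg[max(0,st[1]-28):st[1]+st[3],st[0]:st[0]+st[2]]=1
        w=white(c)&reg
        cs=sorted(comps(w,5),key=lambda a:-a[1][4])[:2]
        print(" g",ct.round(1),st, (onz(c,*ct,.05)[:2]).round(4))
        for _,a,b in cs: print("   w",b.round(1),a, onz(c,*b,.117).round(4), onz(c,*b,.105).round(4))
d=(t["img"].max(2)<40);d[:,:310]=0;d[:190]=0;d[330:]=0
d=cv2.morphologyEx(d.astype(np.uint8),cv2.MORPH_OPEN,np.ones((7,7)))
for m,st,ct in comps(d,150): print("b",ct.round(1),st,onz(t,*ct,.1).round(4))
x=t["img"]
a=cv2.resize(x[205:325,120:310],None,fx=4,fy=4,interpolation=cv2.INTER_CUBIC);cv2.imwrite("pics/ca.png",a[...,::-1])
a=cv2.resize(x[190:315,325:450],None,fx=4.6,fy=4.6,interpolation=cv2.INTER_CUBIC);a=np.clip(a.astype(float)*1.8,0,255).astype(np.uint8);cv2.imwrite("pics/cb.png",a[...,::-1])
E
```

```text
top
 g [263.9 224.8] [259 220  13  12  61] [0.6099 0.1641]
 g [222.2 231.2] [217 223  10  18  86] [0.5923 0.2761]
 g [279.4 230. ] [275 222   9  18  74] [0.5955 0.1224]
 g [268.1 240.2] [259 234  20  11 106] [0.5679 0.1524]
 g [212.7 242.3] [203 236  21  11 101] [0.5623 0.3009]
 g [228.5 291.4] [214 278  26  26 240] [0.4323 0.2559]
   w [222.5 289.5] [220 287   6   6  32] [0.4346 0.2633 0.117 ] [0.4351 0.2648 0.105 ]
 g [277.2 290.4] [265 278  26  25 249] [0.4351 0.1281]
   w [277.5 290. ] [275 287   6   7  38] [0.4336 0.1267 0.117 ] [0.4341 0.1268 0.105 ]
scene
 g [259.4 169.2] [247 156  25  27 562] [0.4607 0.242 ]
   w [258.6 140.2] [247 128  25  31 593] [0.4372 0.2641 0.117 ] [0.4231 0.2773 0.105 ]
 g [310.1 186.3] [297 169  28  34 681] [0.6013 0.2795]
   w [309.5 153.7] [297 141  28  31 498] [0.5698 0.3083 0.117 ] [0.5581 0.3222 0.105 ]
 g [219.9 191.7] [206 177  28  30 646] [0.4604 0.1099]
   w [219.1 161.5] [206 149  28  33 688] [0.4388 0.1324 0.117 ] [0.4247 0.1431 0.105 ]
 g [268.6 215.9] [254 197  30  36 764] [0.608  0.1298]
   w [268.6 186.4] [264 184  10   6  47] [0.5923 0.1463 0.117 ] [0.581  0.1573 0.105 ]
b [431.  236.2] [421 222  20  30 412] [ 0.5703 -0.2708  0.1   ]
b [408.7 243.2] [401 233  19  19 209] [ 0.5523 -0.2111  0.1   ]
b [366.4 273.1] [362 262  10  23 203] [ 0.4762 -0.0986  0.1   ]
b [417.8 288.3] [406 271  23  36 522] [ 0.4368 -0.2288  0.1   ]
```

View pics/ca.png

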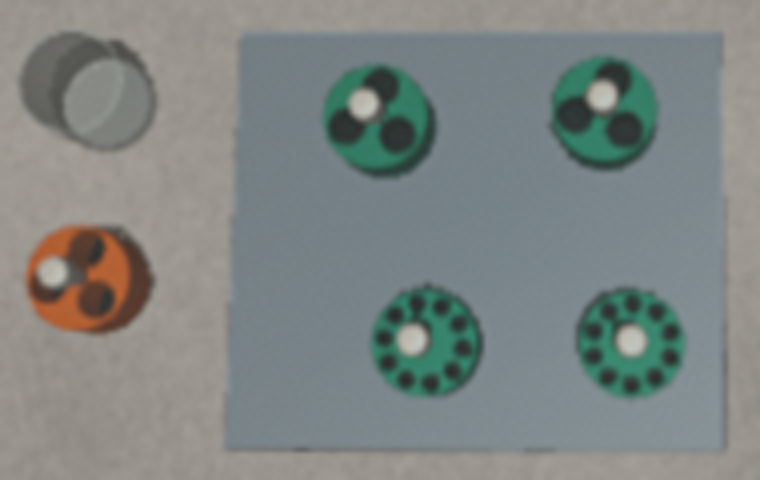

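View pics/cb.png

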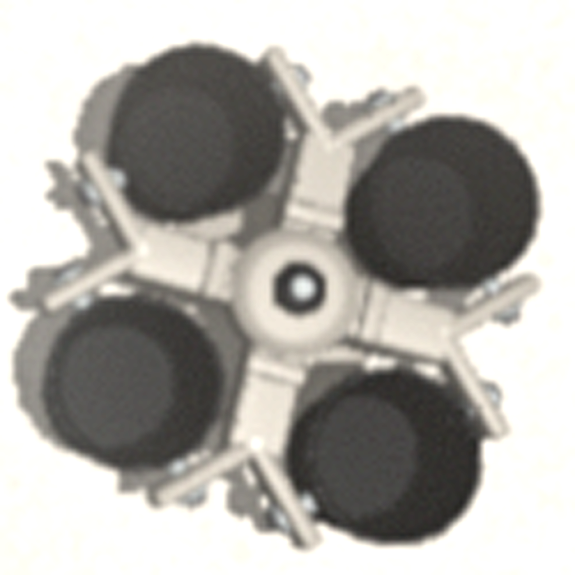

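The crop confirms the identities: two three-wide-hole green adapters in the upper row, two ten-small-hole green adapters in the lower row, and the orange three-hole one at the left, which I leave alone. In the rotor crop, the bucket rims and the hub knob at (299,288) are clear. Next I take precise fits.

```bash
python3 - <<'E'
from meas import *
t=cam("top");s=cam("scene")
w=white(t)
for n,(u,v) in dict(wA=(211,231),wB=(270.5,229),sA=(222.5,289.5),sB=(277.5,290)).items():
    r=np.zeros(w.shape,bool);r[int(v)-6:int(v)+8,int(u)-7:int(u)+8]=1
    m,st,ct=max(comps(w&r,5),key=lambda a:a[1][4])
    p=onz(t,*ct,.115);print(n,ct.round(1),st,p.round(4),"scene grip top/mid px",np.round(proj(s,[*p[:2],.117]),1),np.round(proj(s,[*p[:2],.103]),1))
sh=white(s)|(s["img"].min(2)>135)
hub=onz(t,*(np.array([299,288])/4.6+[325,190]),.114);print("hub",hub)
d=(t["img"].max(2)<48).astype(np.uint8);d[:,:315]=0;d[:190]=0;d[320:]=0;d[:,455:]=0
d=cv2.morphologyEx(cv2.morphologyEx(d,cv2.MORPH_CLOSE,np.ones((3,3))),cv2.MORPH_OPEN,cv2.getStructuringElement(2,(9,9)))
ov=cv2.cvtColor(t["img"],cv2.COLOR_RGB2BGR)
B=[]
for m,st,ct in comps(d,400):
    cn=max(cv2.findContours(m.astype(np.uint8),0,1)[0],key=len)[:,0].astype(float)
    pts=np.array([onz(t,*q,.1)[:2] for q in cn])
    # keep rim edge on the side away from the camera nadir
    ctr=pts.mean(0);away=ctr-np.array(t["pose"])[:2,3];away/=np.linalg.norm(away)
    k=pts[((pts-ctr)@away)>-.005]
    A=np.c_[2*k,np.ones(len(k))];x=np.linalg.lstsq(A,(k**2).sum(1),rcond=None)[0]
    r=np.sqrt(x[2]+x[0]**2+x[1]**2)
    B.append(x[:2]);print("bucket",st,x[:2].round(4),"r",r.round(4),"from hub",np.round(np.hypot(*(x[:2]-hub[:2])),4),np.degrees(np.arctan2(*(x[:2]-hub[:2])[::-1])).round(1))
B=np.array(B);print("mean",B.mean(0))
E
```

```text
wA [210.5 230.5] [208 228   6   6  32] [0.5835 0.2975 0.115 ] scene grip top/mid px [310.8 157.7] [310.5 162.5]
wB [270.4 228.5] [267 226   7   6  33] [0.5886 0.145  0.115 ] scene grip top/mid px [267.  185.9] [267.1 190.9]
sA [222.5 289.6] [220 287   6   7  33] [0.4345 0.2635 0.115 ] scene grip top/mid px [257.7 139.9] [257.9 144.6]
sB [277.5 290. ] [275 287   6   7  38] [0.4337 0.1267 0.115 ] scene grip top/mid px [216.  161.6] [216.4 166.4]
hub [ 0.52654258 -0.15796904  0.114     ]
bucket [349 201  37  37 947] [ 0.6242 -0.1192] r 0.0366 from hub 0.1051 21.7
bucket [ 400  216   41   37 1175] [ 0.5785 -0.2501] r 0.0456 from hub 0.1057 -60.6
bucket [343 255  31  36 719] [ 0.4769 -0.0687] r 0.0452 from hub 0.1022 119.1
bucket [ 387  270   42   38 1198] [ 0.4368 -0.2111] r 0.0452 from hub 0.1043 -149.4
mean [ 0.5290919  -0.16225386]
```

```bash
python3 - <<'E'
from meas import *
t=cam("top");s=cam("scene")
hub=np.array([.5273,-.1590]);O=[]
for c,(x0,y0,x1,y1),f in((t,(325,190,450,315),4.4),(s,(60,190,225,335),4)):
    im=np.clip(cv2.resize(c["img"][y0:y1,x0:x1,::-1],None,fx=f,fy=f).astype(float)*1.8,0,255).astype(np.uint8)
    im=np.ascontiguousarray(im)
    tr=lambda p:tuple(int(round(q)) for q in ((np.array(proj(c,p))+.5-[x0,y0])*f))
    for a in (29.7,119.7,209.7,299.7):
        b=hub+.105*np.array([np.cos(np.radians(a)),np.sin(np.radians(a))])
        for r in(.0445,.0465):
            P=[tr([b[0]+r*np.cos(k),b[1]+r*np.sin(k),.1]) for k in np.linspace(0,6.283,60)]
            cv2.polylines(im,[np.array(P)],True,(0,0,255) if r<.045 else (0,255,255),1)
        cv2.putText(im,str(int(a)),tr([*b,.1]),0,.5,(0,255,0))
        print(a,b.round(4))
    cv2.circle(im,tr([*hub,.114]),3,(255,0,255),-1)
    O.append(cv2.resize(im,(int(im.shape[1]*400/im.shape[0]),400)))
cv2.imwrite("pics/ov.png",cv2.resize(np.hstack(O),None,fx=.93,fy=.93))
E
```

```text
29.7 [ 0.6185 -0.107 ]
119.7 [ 0.4753 -0.0678]
209.7 [ 0.4361 -0.211 ]
299.7 [ 0.5793 -0.2502]
29.7 [ 0.6185 -0.107 ]
119.7 [ 0.4753 -0.0678]
209.7 [ 0.4361 -0.211 ]
299.7 [ 0.5793 -0.2502]
```

View pics/ov.png

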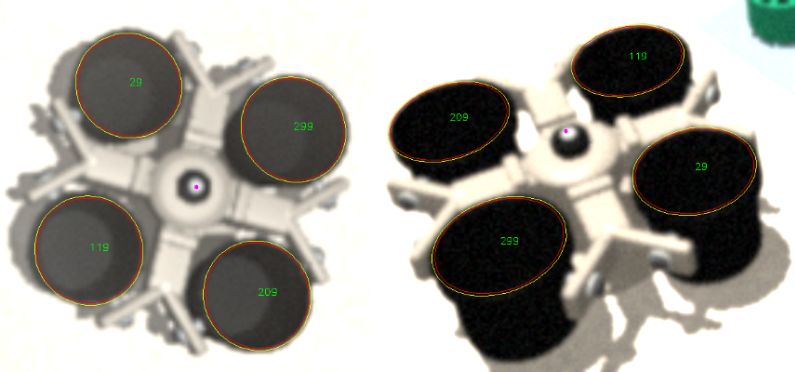

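The overlay fits in both views: the rim circles lie on the mouths and the hub dot sits on the knob. Plan: wide adapters to 299° and 119°, small ones to 209° and 29°. wide_a at (0.5835, 0.2975) goes first.

Call:
apply_moves:
  deltas:
    - [130,3.6,-1.95,0,0,0,0]
    - [130,3.6,-1.95,0,0,0,0]
    - [130,3.6,-1.95,0,0,0,0]
    - [130,3.6,-1.95,0,0,0,0]
    - [130,3.6,-1.95,0,0,0,0]
    - [130,3.6,-1.95,0,0,0,0]
    - [130,3.6,-1.95,0,0,0,0]
    - [130,3.6,-1.95,0,0,0,0]
    - [130,3.6,-1.95,0,0,0,0]
    - [130,3.6,-1.95,0,0,0,0]
  grip_force: 25

```text
time_s: 1.4
ee_pos: [0.5101, 0.3334, 0.2089]
eef_rot: [3.142, 0.0, 2.868]
force: [-0.2, -0.1, -0.2]
grip_width: 0.0462
grip_force: 0.0
```

Call:
apply_moves:
  deltas:
    - [130,3.6,-1.8,0,0,0,0]
    - [130,3.7,-1.8,0,0,0,0]
    - [130,0,0,-2.5,0,0,0]
    - [130,0,0,-2.5,0,0,0]
    - [130,0,0,-2,0,0,0]
    - [130,0,0,-2,0,0,0]
    - [130,0,0,-1,0,0,0]
    - [130,0,0,0,0,0,0]
    - [200,0,0,0,0,0,0]
    - [220,0,0,0,0,0,0]

```text
time_s: 2.4
ee_pos: [0.5822, 0.2987, 0.1102]
eef_rot: [3.14, 0.001, 2.868]
force: [-0.8, 0.5, 0.0]
grip_width: 0.0335
grip_force: 0.0
```

Call:
apply_moves:
  deltas:
    - [255,0,0,0,0,0,0]
    - [255,0,0,0,0,0,0]
    - [255,0,0,0,0,0,0]
    - [255,0,0,0,0,0,0]

```text
time_s: 2.8
ee_pos: [0.582, 0.2987, 0.1095]
eef_rot: [3.141, 0.001, 2.868]
force: [-0.1, 1.6, 4.0]
grip_width: 0.0191
grip_force: 25.0
```

Call:
apply_moves:
  deltas:
    - [255,0,0,0.5,0,0,0]
    - [255,0,0,1,0,0,0]
    - [255,0,0,2,0,0,0]
    - [255,0,0,2.5,0,0,0]
    - [255,0,0,3,0,0,0]
    - [255,0,0,3,0,0,0]
    - [255,0,0,3,0,0,0]
    - [255,0,0,2,0,0,0]
    - [255,0,-1,0,0,0,0]
    - [255,0,-2,0,0,0,0]

```text
time_s: 3.8
ee_pos: [0.5813, 0.2684, 0.2781]
eef_rot: [-3.141, -0.001, 2.869]
force: [0.2, -0.1, -1.9]
grip_width: 0.0189
grip_force: 25.0
```

Call:
apply_moves:
  deltas:
    - [255,0,-3,0,0,0,0]
    - [255,0,-3,0,0,0,0]
    - [255,0,-3,0,0,0,0]
    - [255,0,-3,0,0,0,0]
    - [255,0,-3,0,0,0,0]
    - [255,0,-3,0,0,0,0]
    - [255,0,-3,0,0,0,0]
    - [255,0,-3,0,0,0,0]
    - [255,0,-3,0,0,0,0]
    - [255,0,-3,0,0,0,0]

```text
time_s: 4.8
ee_pos: [0.5808, -0.0333, 0.2776]
eef_rot: [-3.141, -0.002, 2.867]
force: [0.6, 0.4, -2.2]
grip_width: 0.0193
grip_force: 25.0
```

Call:
apply_moves:
  deltas:
    - [255,0,-3,0,0,0,0]
    - [255,0,-3,0,0,0,0]
    - [255,0,-3,0,0,0,0]
    - [255,0,-3,0,0,0,0]
    - [255,0,-3,0,0,0,0]
    - [255,0,-3,0,0,0,0]
    - [255,0,-2,0,0,0,0]
    - [255,0,-1,0,0,0,0]
    - [255,0,0,0,0,0,0]
    - [255,0,0,0,0,0,0]

```text
time_s: 5.8
ee_pos: [0.5818, -0.2407, 0.2787]
eef_rot: [3.141, -0.0, 2.868]
force: [0.5, 0.4, -1.7]
grip_width: 0.019
grip_force: 25.0
```

```bash
python3 - <<'E'
from meas import *
t=cam("top");s=cam("scene")
o=ctrl.get_obs();print(o["ee_pos"],o["force"],o["moment"])
cv2.imwrite("pics/held.png",np.hstack([cv2.resize(t["img"][150:350,280:480],(400,400)),cv2.resize(s["img"][130:330,20:220],(400,400))])[...,::-1])
E
```

```text
[ 0.58190332 -0.24040093  0.27894979] [ 0.87278492  0.58610687 -1.68344768] [ 0.00818847 -0.01760943 -0.01821521]
```

View pics/held.png

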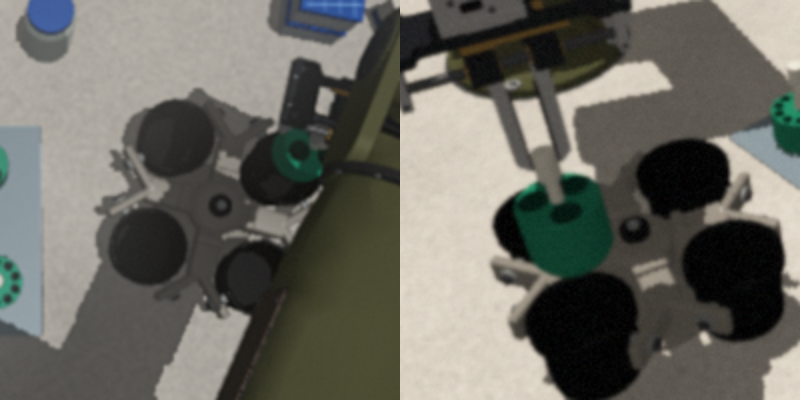

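The adapter hangs upright in the grip over the 299° bucket and needs about 1 cm more in −y. I centre it, then lower.

Call:
apply_moves:
  deltas:
    - [255,-0.2,-1,0,0,0,0]
    - [255,0,0,-1,0,0,0]
    - [255,0,0,-2,0,0,0]
    - [255,0,0,-2,0,0,0]
    - [255,0,0,-2,0,0,0]
    - [255,0,0,-1.5,0,0,0]
    - [255,0,0,-1,0,0,0]
    - [255,0,0,-1,0,0,0]
    - [255,0,0,-1,0,0,0]
    - [255,0,0,0,0,0,0]

```text
time_s: 6.9
ee_pos: [0.5793, -0.2513, 0.1624]
eef_rot: [3.141, -0.002, 2.868]
force: [-0.1, -0.1, -1.5]
grip_width: 0.0189
grip_force: 25.0
```

Call:
apply_moves:
  deltas:
    - [255,0,0,-1,0,0,0]
    - [255,0,0,-0.8,0,0,0]
    - [255,0,0,-0.6,0,0,0]
    - [255,0,0,-0.3,0,0,0]
    - [255,0,0,-0.2,0,0,0]
    - [255,0,0,-0.1,0,0,0]
    - [255,0,0,-0.1,0,0,0]
    - [255,0,0,0,0,0,0]

```text
time_s: 7.7
ee_pos: [0.5797, -0.2515, 0.1329]
eef_rot: [-3.142, 0.0, 2.868]
force: [-0.3, -1.0, -1.1]
grip_width: 0.0191
grip_force: 25.0
```

Call:
apply_moves:
  deltas:
    - [255,0,0,-0.1,0,0,0]
    - [255,0,0,-0.1,0,0,0]
    - [255,0,0,-0.05,0,0,0]
    - [255,0,0,0,0,0,0]

```text
time_s: 8.1
ee_pos: [0.5801, -0.2517, 0.1314]
eef_rot: [-3.141, 0.002, 2.868]
force: [-1.3, 0.5, 4.7]
grip_width: 0.0195
grip_force: 25.0
```

Contact with the floor came at the predicted height (0.1315). I release, rise and go to wide_b at (0.5886, 0.145).

Call:
apply_moves:
  deltas:
    - [200,0,0,0,0,0,0]
    - [160,0,0,0,0,0,0]
    - [130,0,0,0,0,0,0]
    - [130,0,0,0,0,0,0]
    - [130,0,0,1,0,0,0]
    - [130,0,0,2,0,0,0]
    - [130,0,0,2,0,0,0]
    - [130,0,0,2,0,0,0]
    - [130,0,0,2,0,0,0]
    - [130,0,2,0,0,0,0]

```text
time_s: 9.1
ee_pos: [0.5803, -0.2328, 0.2236]
eef_rot: [-3.141, 0.005, 2.866]
force: [0.5, -0.6, -0.4]
grip_width: 0.0462
grip_force: 0.0
```

Call:
apply_moves:
  deltas:
    - [130,0.1,4,0,0,0,0]
    - [130,0.1,4,0,0,0,0]
    - [130,0.1,4,0,0,0,0]
    - [130,0.1,4,0,0,0,0]
    - [130,0.1,4,0,0,0,0]
    - [130,0.1,4,0,0,0,0]
    - [130,0.1,4,0,0,0,0]
    - [130,0.1,4,0,0,0,0]
    - [130,0,3,0,0,0,0]
    - [130,0,1,0,0,0,0]

```text
time_s: 10.1
ee_pos: [0.5867, 0.1319, 0.2198]
eef_rot: [-3.142, -0.001, 2.871]
force: [0.3, 0.0, 0.2]
grip_width: 0.0462
grip_force: 0.0
```

```bash
python3 - <<'E'
from meas import *
t=cam("top");s=cam("scene")
print(ctrl.get_obs()["ee_pos"])
cv2.imwrite("pics/r1.png",np.hstack([cv2.resize(t["img"][170:330,310:470],(400,400)),cv2.resize(s["img"][160:340,40:220],(400,400))])[...,::-1])
E
```

```text
[0.58710566 0.12984736 0.21990814]
```

View pics/r1.png

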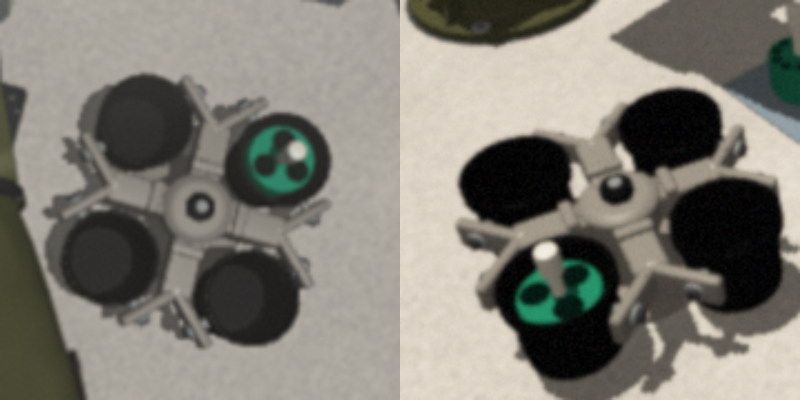

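wide_a is home and upright in the 299° bucket. Next comes wide_b.

Call:
apply_moves:
  deltas:
    - [130,0.15,1.5,0,0,0,0]
    - [130,0,0,-2,0,0,0]
    - [130,0,0,-2.5,0,0,0]
    - [130,0,0,-2.5,0,0,0]
    - [130,0,0,-2,0,0,0]
    - [130,0,0,-1.5,0,0,0]
    - [130,0,0,-0.5,0,0,0]
    - [130,0,0,0,0,0,0]
    - [180,0,0,0,0,0,0]
    - [200,0,0,0,0,0,0]

```text
time_s: 11.2
ee_pos: [0.5897, 0.1436, 0.1114]
eef_rot: [3.141, 0.001, 2.868]
force: [0.3, 0.4, 0.9]
grip_width: 0.0335
grip_force: 0.0
```

Call:
apply_moves:
  deltas:
    - [230,0,0,0,0,0,0]
    - [255,0,0,0,0,0,0]
    - [255,0,0,0,0,0,0]
    - [255,0,0,0,0,0,0]
    - [255,0,0,0,0,0,0]

```text
time_s: 11.7
ee_pos: [0.5895, 0.1437, 0.1108]
eef_rot: [3.141, 0.001, 2.868]
force: [-1.2, 1.6, 5.1]
grip_width: 0.0187
grip_force: 25.0
```

Call:
apply_moves:
  deltas:
    - [255,0,0,0.5,0,0,0]
    - [255,0,0,1,0,0,0]
    - [255,0,0,2,0,0,0]
    - [255,0,0,2.5,0,0,0]
    - [255,0,0,3,0,0,0]
    - [255,0,0,3,0,0,0]
    - [255,0,0,3,0,0,0]
    - [255,0,0,2,0,0,0]
    - [255,-0.5,-1,0,0,0,0]
    - [255,-1,-2,0,0,0,0]

```text
time_s: 12.7
ee_pos: [0.5737, 0.1133, 0.2795]
eef_rot: [-3.141, -0.001, 2.869]
force: [0.2, -0.0, -1.3]
grip_width: 0.0187
grip_force: 25.0
```

Call:
apply_moves:
  deltas:
    - [255,-1.3,-2.4,0,0,0,0]
    - [255,-1.3,-2.4,0,0,0,0]
    - [255,-1.3,-2.4,0,0,0,0]
    - [255,-1.3,-2.4,0,0,0,0]
    - [255,-1.3,-2.4,0,0,0,0]
    - [255,-1.3,-2.4,0,0,0,0]
    - [255,-1.3,-2.4,0,0,0,0]
    - [255,-0.7,-1.3,0,0,0,0]
    - [255,0,0,0,0,0,0]
    - [255,0,0,0,0,0,0]

```text
time_s: 13.7
ee_pos: [0.4762, -0.0673, 0.28]
eef_rot: [3.141, -0.0, 2.867]
force: [0.7, 0.0, -1.5]
grip_width: 0.0189
grip_force: 25.0
```

Call:
apply_moves:
  deltas:
    - [255,-0.1,0,-1,0,0,0]
    - [255,0,0,-2,0,0,0]
    - [255,0,0,-2,0,0,0]
    - [255,0,0,-2,0,0,0]
    - [255,0,0,-1.5,0,0,0]
    - [255,0,0,-1,0,0,0]
    - [255,0,0,-1,0,0,0]
    - [255,0,0,-1,0,0,0]
    - [255,0,0,0,0,0,0]

```text
time_s: 14.6
ee_pos: [0.4748, -0.0673, 0.1641]
eef_rot: [-3.142, -0.002, 2.868]
force: [-0.1, -0.3, -2.3]
grip_width: 0.0196
grip_force: 25.0
```

Call:
apply_moves:
  deltas:
    - [255,0,0,-1,0,0,0]
    - [255,0,0,-0.8,0,0,0]
    - [255,0,0,-0.6,0,0,0]
    - [255,0,0,-0.3,0,0,0]
    - [255,0,0,-0.2,0,0,0]
    - [255,0,0,-0.1,0,0,0]
    - [255,0,0,0,0,0,0]

```text
time_s: 15.3
ee_pos: [0.4753, -0.0675, 0.1354]
eef_rot: [-3.142, 0.0, 2.868]
force: [-0.2, 0.1, -1.2]
grip_width: 0.0189
grip_force: 25.0
```

Call:
apply_moves:
  deltas:
    - [255,0,0,-0.1,0,0,0]
    - [255,0,0,-0.1,0,0,0]
    - [255,0,0,-0.1,0,0,0]
    - [255,0,0,-0.05,0,0,0]
    - [255,0,0,0,0,0,0]

```text
time_s: 15.8
ee_pos: [0.4758, -0.0674, 0.1325]
eef_rot: [3.141, 0.002, 2.868]
force: [1.2, 0.8, 4.6]
grip_width: 0.0193
grip_force: 25.0
```

Call:
apply_moves:
  deltas:
    - [200,0,0,0,0,0,0]
    - [160,0,0,0,0,0,0]
    - [130,0,0,0,0,0,0]
    - [130,0,0,0,0,0,0]
    - [130,0,0,1,0,0,0]
    - [130,0,0,2,0,0,0]
    - [130,0,0,2,0,0,0]
    - [130,0,0,2,0,0,0]
    - [130,0,0,2,0,0,0]
    - [130,-0.4,3,0,0,0,0]

```text
time_s: 16.8
ee_pos: [0.4723, -0.039, 0.225]
eef_rot: [3.141, 0.004, 2.865]
force: [-0.4, 0.6, -1.1]
grip_width: 0.0461
grip_force: 0.0
```

Call:
apply_moves:
  deltas:
    - [130,-0.5,4,0,0,0,0]
    - [130,-0.5,4,0,0,0,0]
    - [130,-0.5,4,0,0,0,0]
    - [130,-0.5,4,0,0,0,0]
    - [130,-0.5,4,0,0,0,0]
    - [130,-0.5,4,0,0,0,0]
    - [130,-0.5,4,0,0,0,0]
    - [130,-0.2,2,0,0,0,0]
    - [130,0,0,0,0,0,0]

```text
time_s: 17.7
ee_pos: [0.4337, 0.2644, 0.2223]
eef_rot: [3.141, -0.0, 2.871]
force: [-0.8, -0.9, 0.6]
grip_width: 0.0459
grip_force: 0.0
```

```bash
python3 - <<'E'
from meas import *
t=cam("top");s=cam("scene")
print(ctrl.get_obs()["ee_pos"])
cv2.imwrite("pics/r2.png",np.hstack([cv2.resize(t["img"][170:330,310:470],(400,400)),cv2.resize(s["img"][160:340,40:220],(400,400))])[...,::-1])
E
```

```text
[0.43417178 0.26220117 0.22217634]
```

View pics/r2.png

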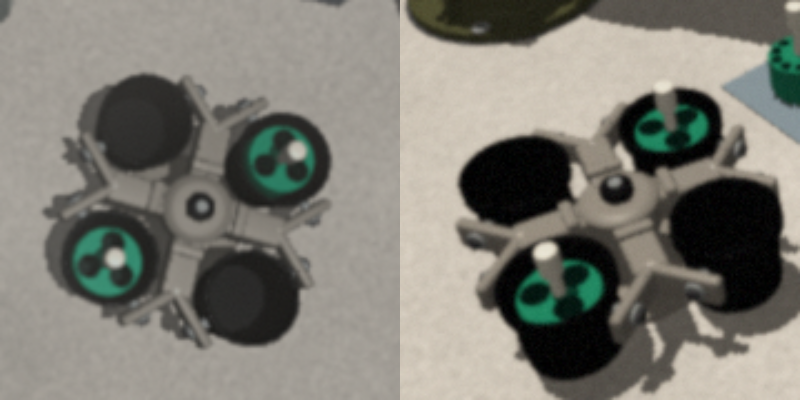

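Both wide adapters are seated straight across from one another. Next is small_a at (0.4345, 0.2635).

Call:
apply_moves:
  deltas:
    - [130,0,0.1,-2,0,0,0]
    - [130,0,0,-2.5,0,0,0]
    - [130,0,0,-2.5,0,0,0]
    - [130,0,0,-2,0,0,0]
    - [130,0,0,-1.5,0,0,0]
    - [130,0,0,-0.7,0,0,0]
    - [130,0,0,0,0,0,0]
    - [180,0,0,0,0,0,0]
    - [200,0,0,0,0,0,0]
    - [220,0,0,0,0,0,0]

```text
time_s: 18.8
ee_pos: [0.4345, 0.2636, 0.1105]
eef_rot: [3.141, 0.001, 2.868]
force: [-0.2, 0.3, -0.4]
grip_width: 0.0253
grip_force: 0.0
```

Call:
apply_moves:
  deltas:
    - [240,0,0,0,0,0,0]
    - [255,0,0,0,0,0,0]
    - [255,0,0,0,0,0,0]
    - [255,0,0,0,0,0,0]
    - [255,0,0,0,0,0,0]

```text
time_s: 19.3
ee_pos: [0.4344, 0.2637, 0.1102]
eef_rot: [3.141, 0.001, 2.868]
force: [0.2, 0.1, 5.2]
grip_width: 0.0188
grip_force: 25.0
```

Call:
apply_moves:
  deltas:
    - [255,0,0,0.5,0,0,0]
    - [255,0,0,1,0,0,0]
    - [255,0,0,2,0,0,0]
    - [255,0,0,2.5,0,0,0]
    - [255,0,0,3,0,0,0]
    - [255,0,0,3,0,0,0]
    - [255,0,0,3,0,0,0]
    - [255,0,0,2,0,0,0]
    - [255,0,-1,0,0,0,0]
    - [255,0,-2,0,0,0,0]

```text
time_s: 20.3
ee_pos: [0.4338, 0.2331, 0.2792]
eef_rot: [-3.141, -0.001, 2.869]
force: [-0.1, -0.4, -1.7]
grip_width: 0.0193
grip_force: 25.0
```

Call:
apply_moves:
  deltas:
    - [255,0,-3,0,0,0,0]
    - [255,0,-3,0,0,0,0]
    - [255,0,-3,0,0,0,0]
    - [255,0,-3,0,0,0,0]
    - [255,0,-3,0,0,0,0]
    - [255,0,-3,0,0,0,0]
    - [255,0,-3,0,0,0,0]
    - [255,0,-3,0,0,0,0]
    - [255,0,-3,0,0,0,0]
    - [255,0,-3,0,0,0,0]

```text
time_s: 21.3
ee_pos: [0.4332, -0.0681, 0.2787]
eef_rot: [-3.141, -0.002, 2.868]
force: [-0.4, 1.0, -1.6]
grip_width: 0.019
grip_force: 25.0
```

Call:
apply_moves:
  deltas:
    - [255,0.1,-3,0,0,0,0]
    - [255,0.1,-3,0,0,0,0]
    - [255,0,-3,0,0,0,0]
    - [255,0,-3,0,0,0,0]
    - [255,0,-1.6,0,0,0,0]
    - [255,0,-0.5,0,0,0,0]
    - [255,0,0,0,0,0,0]
    - [255,0,0,0,0,0,0]

```text
time_s: 22.1
ee_pos: [0.4362, -0.2066, 0.2797]
eef_rot: [3.141, -0.0, 2.868]
force: [0.5, 0.3, -1.4]
grip_width: 0.0189
grip_force: 25.0
```

Call:
apply_moves:
  deltas:
    - [255,0,-0.4,-1,0,0,0]
    - [255,0,0,-2,0,0,0]
    - [255,0,0,-2,0,0,0]
    - [255,0,0,-2,0,0,0]
    - [255,0,0,-1.5,0,0,0]
    - [255,0,0,-1,0,0,0]
    - [255,0,0,-1,0,0,0]
    - [255,0,0,-1,0,0,0]
    - [255,0,0,0,0,0,0]

```text
time_s: 23.0
ee_pos: [0.4359, -0.2112, 0.1637]
eef_rot: [3.141, -0.002, 2.868]
force: [-0.1, 0.5, -1.2]
grip_width: 0.019
grip_force: 25.0
```

Call:
apply_moves:
  deltas:
    - [255,0,0,-1,0,0,0]
    - [255,0,0,-0.8,0,0,0]
    - [255,0,0,-0.6,0,0,0]
    - [255,0,0,-0.3,0,0,0]
    - [255,0,0,-0.2,0,0,0]
    - [255,0,0,-0.1,0,0,0]
    - [255,0,0,0,0,0,0]

```text
time_s: 23.7
ee_pos: [0.4363, -0.2115, 0.1349]
eef_rot: [-3.142, 0.0, 2.868]
force: [-0.1, -0.8, -2.3]
grip_width: 0.0193
grip_force: 25.0
```

Call:
apply_moves:
  deltas:
    - [255,0,0,-0.1,0,0,0]
    - [255,0,0,-0.1,0,0,0]
    - [255,0,0,0,0,0,0]

```text
time_s: 24.0
ee_pos: [0.4362, -0.2115, 0.1328]
eef_rot: [3.142, -0.0, 2.868]
force: [0.5, -0.1, -2.1]
grip_width: 0.0186
grip_force: 25.0
```

Call:
apply_moves:
  deltas:
    - [255,0,0,-0.1,0,0,0]
    - [255,0,0,-0.05,0,0,0]
    - [255,0,0,0,0,0,0]

```text
time_s: 24.3
ee_pos: [0.4367, -0.2116, 0.1322]
eef_rot: [-3.141, 0.002, 2.868]
force: [-0.9, 1.3, 6.9]
grip_width: 0.0189
grip_force: 25.0
```

Call:
apply_moves:
  deltas:
    - [200,0,0,0,0,0,0]
    - [160,0,0,0,0,0,0]
    - [130,0,0,0,0,0,0]
    - [130,0,0,0,0,0,0]
    - [130,0,0,1,0,0,0]
    - [130,0,0,2,0,0,0]
    - [130,0,0,2,0,0,0]
    - [130,0,0,2,0,0,0]
    - [130,0,0,2,0,0,0]
    - [130,0,3,0,0,0,0]

```text
time_s: 25.3
ee_pos: [0.437, -0.1832, 0.2244]
eef_rot: [-3.14, 0.004, 2.865]
force: [0.2, 1.0, 0.0]
grip_width: 0.0463
grip_force: 0.0
```

Call:
apply_moves:
  deltas:
    - [130,0,4,0,0,0,0]
    - [130,0,4,0,0,0,0]
    - [130,0,4,0,0,0,0]
    - [130,0,4,0,0,0,0]
    - [130,0,4,0,0,0,0]
    - [130,0,4,0,0,0,0]
    - [130,-0.2,4,0,0,0,0]
    - [130,-0.1,2.5,0,0,0,0]
    - [130,0,0,0,0,0,0]
    - [130,0,0,0,0,0,0]

```text
time_s: 26.3
ee_pos: [0.4332, 0.1236, 0.2218]
eef_rot: [-3.142, 0.0, 2.869]
force: [-0.1, -0.0, -0.8]
grip_width: 0.0461
grip_force: 0.0
```

Call:
apply_moves:
  deltas:
    - [130,0,0.3,-2,0,0,0]
    - [130,0,0,-2.5,0,0,0]
    - [130,0,0,-2.5,0,0,0]
    - [130,0,0,-2,0,0,0]
    - [130,0,0,-1.5,0,0,0]
    - [130,0,0,-0.7,0,0,0]
    - [130,0,0,0,0,0,0]
    - [180,0,0,0,0,0,0]
    - [200,0,0,0,0,0,0]
    - [220,0,0,0,0,0,0]

```text
time_s: 27.3
ee_pos: [0.4335, 0.1265, 0.1099]
eef_rot: [3.141, 0.001, 2.868]
force: [1.1, -0.1, -0.1]
grip_width: 0.0258
grip_force: 0.0
```

Call:
apply_moves:
  deltas:
    - [240,0,0,0,0,0,0]
    - [255,0,0,0,0,0,0]
    - [255,0,0,0,0,0,0]
    - [255,0,0,0,0,0,0]
    - [255,0,0,0,0,0,0]

```text
time_s: 27.8
ee_pos: [0.4335, 0.1267, 0.1097]
eef_rot: [3.141, 0.001, 2.868]
force: [0.2, 1.7, 5.0]
grip_width: 0.0189
grip_force: 25.0
```

Call:
apply_moves:
  deltas:
    - [255,0,0,0.5,0,0,0]
    - [255,0,0,1,0,0,0]
    - [255,0,0,2,0,0,0]
    - [255,0,0,2.5,0,0,0]
    - [255,0,0,3,0,0,0]
    - [255,0,0,3,0,0,0]
    - [255,0,0,3,0,0,0]
    - [255,0,0,2,0,0,0]
    - [255,0.8,-1,0,0,0,0]
    - [255,1.6,-2,0,0,0,0]

```text
time_s: 28.8
ee_pos: [0.4572, 0.0963, 0.2792]
eef_rot: [3.141, 0.0, 2.87]
force: [0.2, 0.9, -2.5]
grip_width: 0.0194
grip_force: 25.0
```

Call:
apply_moves:
  deltas:
    - [255,2.1,-2.65,0,0,0,0]
    - [255,2.1,-2.65,0,0,0,0]
    - [255,2.1,-2.65,0,0,0,0]
    - [255,2.1,-2.65,0,0,0,0]
    - [255,2.1,-2.65,0,0,0,0]
    - [255,2.1,-2.65,0,0,0,0]
    - [255,2.1,-2.65,0,0,0,0]
    - [255,1.4,-1.75,0,0,0,0]
    - [255,0,0,0,0,0,0]
    - [255,0,0,0,0,0,0]

```text
time_s: 29.8
ee_pos: [0.6179, -0.1072, 0.2777]
eef_rot: [-3.141, -0.002, 2.867]
force: [-0.8, -0.6, -1.7]
grip_width: 0.0192
grip_force: 25.0
```

Call:
apply_moves:
  deltas:
    - [255,0,0,-1,0,0,0]
    - [255,0,0,-2,0,0,0]
    - [255,0,0,-2,0,0,0]
    - [255,0,0,-2,0,0,0]
    - [255,0,0,-1.5,0,0,0]
    - [255,0,0,-1,0,0,0]
    - [255,0,0,-1,0,0,0]
    - [255,0,0,-1,0,0,0]
    - [255,0,0,0,0,0,0]

```text
time_s: 30.7
ee_pos: [0.6177, -0.1063, 0.163]
eef_rot: [-3.142, -0.002, 2.868]
force: [-0.1, -0.2, -1.9]
grip_width: 0.0193
grip_force: 25.0
```

Call:
apply_moves:
  deltas:
    - [255,0,0,-1,0,0,0]
    - [255,0,0,-0.8,0,0,0]
    - [255,0,0,-0.6,0,0,0]
    - [255,0,0,-0.3,0,0,0]
    - [255,0,0,-0.2,0,0,0]
    - [255,0,0,-0.1,0,0,0]
    - [255,0,0,0,0,0,0]

```text
time_s: 31.4
ee_pos: [0.6183, -0.1065, 0.1344]
eef_rot: [3.142, 0.0, 2.868]
force: [0.2, 0.9, -2.2]
grip_width: 0.0191
grip_force: 25.0
```

Call:
apply_moves:
  deltas:
    - [255,0,0,-0.1,0,0,0]
    - [255,0,0,-0.1,0,0,0]
    - [255,0,0,0,0,0,0]

```text
time_s: 31.7
ee_pos: [0.6182, -0.1065, 0.1322]
eef_rot: [-3.142, -0.0, 2.868]
force: [-0.1, -0.2, -2.0]
grip_width: 0.0191
grip_force: 25.0
```

Call:
apply_moves:
  deltas:
    - [255,0,0,-0.1,0,0,0]
    - [255,0,0,-0.05,0,0,0]
    - [255,0,0,0,0,0,0]

```text
time_s: 32.0
ee_pos: [0.6186, -0.1064, 0.1316]
eef_rot: [3.141, 0.001, 2.868]
force: [-1.7, 1.9, 4.8]
grip_width: 0.019
grip_force: 25.0
```

Call:
apply_moves:
  deltas:
    - [200,0,0,0,0,0,0]
    - [160,0,0,0,0,0,0]
    - [130,0,0,0,0,0,0]
    - [130,0,0,0,0,0,0]
    - [130,0,0,1,0,0,0]
    - [130,0,0,2,0,0,0]
    - [130,0,0,2,0,0,0]
    - [130,0,0,2,0,0,0]
    - [130,0,0,2,0,0,0]
    - [130,0,3,0,0,0,0]

```text
time_s: 33.0
ee_pos: [0.619, -0.0787, 0.2245]
eef_rot: [-3.142, 0.005, 2.865]
force: [0.2, 0.9, -0.4]
grip_width: 0.0464
grip_force: 0.0
```

Call:
apply_moves:
  deltas:
    - [130,-2,4,0,0,0,0]
    - [130,-2,4,0,0,0,0]
    - [130,-2,4,0,0,0,0]
    - [130,-2,4,0,0,0,0]
    - [130,-2,4,0,0,0,0]
    - [130,-2,4,0,0,0,0]
    - [130,-2,4,0,0,0,0]
    - [130,-2,4,0,0,0,0]
    - [130,0,0,0,0,0,0]
    - [130,0,0,0,0,0,0]

```text
time_s: 34.0
ee_pos: [0.458, 0.2441, 0.2215]
eef_rot: [3.141, 0.001, 2.87]
force: [0.1, -0.1, 0.7]
grip_width: 0.0458
grip_force: 0.0
```

```bash
python3 - <<'E'
from meas import *
t=cam("top");s=cam("scene")
o=ctrl.get_obs();print(o["ee_pos"],o["joint_vel"].round(3))
cv2.imwrite("pics/r3.png",np.hstack([cv2.resize(t["img"][120:330,260:470],(400,400)),cv2.resize(s["img"][100:350,40:390],(400,400))])[...,::-1])
w=white(t)
for a in (29.7,119.7,209.7,299.7):
    b=np.array([.5273,-.159])+.105*np.array([np.cos(np.radians(a)),np.sin(np.radians(a))])
    u,v=proj(t,[*b,.139]);r=np.zeros(w.shape,bool);r[int(v)-7:int(v)+8,int(u)-7:int(u)+8]=1
    m=max(comps(w&r,5),key=lambda q:q[1][4]);print(a,"handle-top offset mm",((onz(t,*m[2],.138)[:2]-b)*1000).round(1))
E
```

```text
[0.45864774 0.2428408  0.22122343] [-0.012  0.005  0.003  0.001 -0.003  0.001]
29.7 handle-top offset mm [-0.9 -0. ]
119.7 handle-top offset mm [-1.3  2.3]
209.7 handle-top offset mm [-0.4 -0.6]
299.7 handle-top offset mm [ 1.6 -2.7]
```

View pics/r3.png

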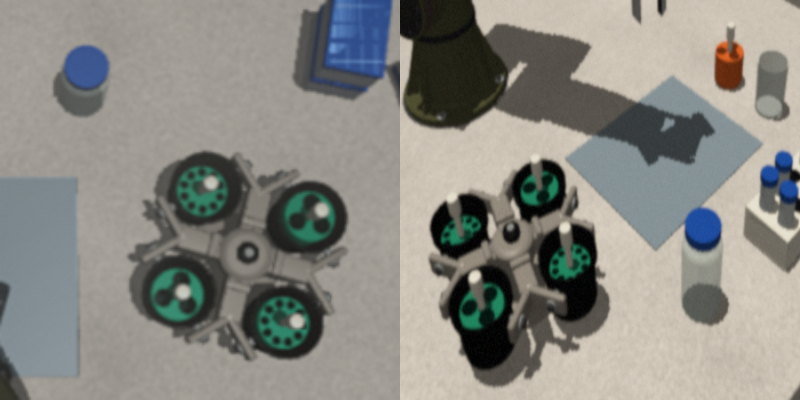

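All four are in place with like across from like, and the bottle, beaker and orange piece have not moved. The wide handles read about 3 mm outward, so I check that they are still and level, comparing deck centre with handle top, before handing in.

Call:
apply_moves:
  deltas:
    - [130,0,0,0,0,0,0]
    - [130,0,0,0,0,0,0]
    - [130,0,0,0,0,0,0]
    - [130,0,0,0,0,0,0]
    - [130,0,0,0,0,0,0]

```text
time_s: 34.6
ee_pos: [0.4583, 0.2434, 0.2208]
eef_rot: [-3.142, -0.0, 2.868]
force: [-0.2, 0.2, -1.3]
grip_width: 0.046
grip_force: 0.0
```

```bash
python3 - <<'E'
from meas import *
t=cam("top");s=cam("scene")
for n,c in(("top",t),("scene",s)):
  w=white(c);g=green(c)
  for a,dk in ((29.7,.075),(119.7,.087),(209.7,.075),(299.7,.087)):
    d=np.array([np.cos(np.radians(a)),np.sin(np.radians(a))]);b=np.array([.5273,-.159])+.105*d
    R=np.c_[d,[-d[1],d[0]]].T
    u,v=proj(c,[*b,.139]);r=np.zeros(w.shape,bool);r[int(v)-7:int(v)+8,int(u)-7:int(u)+8]=1
    q=comps(w&r,5);h=R@(onz(c,*max(q,key=lambda q:q[1][4])[2],.138)[:2]-b)*1000 if q else np.zeros(2)
    u,v=proj(c,[*b,dk]);r=np.zeros(w.shape,bool);r[int(v)-18:int(v)+19,int(u)-19:int(u)+20]=1
    hull=cv2.convexHull(np.argwhere(g&r)[:,::-1].astype(np.int32))[:,0].astype(float)
    pts=np.array([onz(c,*p,dk)[:2] for p in hull]).astype(np.float32)
    (x,y),rad=cv2.minEnclosingCircle(pts)
    print(n,a,"radial/tangential mm: handle",h.round(1),"deck",(R@(np.array([x,y])-b)*1000).round(1),"deck r",round(rad*1000,1))
E
```

```text
top 29.7 radial/tangential mm: handle [-0.8  0.4] deck [-0.2  0.9] deck r 35.1
top 119.7 radial/tangential mm: handle [2.7 0. ] deck [2.2 0.1] deck r 35.9
top 209.7 radial/tangential mm: handle [0.9 0.4] deck [0.3 0.2] deck r 36.7
top 299.7 radial/tangential mm: handle [3.1 0.1] deck [ 1.7 -0.9] deck r 36.3
scene 29.7 radial/tangential mm: handle [ 2.2 -0.2] deck [1.2 2. ] deck r 35.6
scene 119.7 radial/tangential mm: handle [9.1 5.9] deck [ 0.5 -3.4] deck r 37.1
scene 209.7 radial/tangential mm: handle [ 6.8 -7.3] deck [ 0.6 -2. ] deck r 35.7
scene 299.7 radial/tangential mm: handle [4.7 3.1] deck [3.9 2.6] deck r 36.6
```

The readings haven't changed, the deck radii match 35 mm at the home heights, and tilt is about 1° at most. I hand in.

```bash
python3 -c "
from station import ctrl;print(ctrl.hand_in())"
```

```text
the job is handed in; nothing more can be done
None
```

The job is handed in: all four adapters sit home in the buckets and are let go, wide across from wide and small across from small, and the bottle and beaker look unmoved in the last pictures.

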